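Dock the sample carrier and tug-test its catch

TASK

Push the blue-handled sample carrier, with its jar, along the rails into the docking station until it stops fully home, then tug its handle firmly back outwards to make sure that the hidden catch has taken hold. If it slides free, draw it back out about as far as it stood at the start (that resets the catch), push it fully home again and repeat the tug, until a tug is held. Leave the carrier home with the jar standing in its nest, and do not disturb the two moisture tins.

Things in the scene. Friction and masses are not known exactly. Their poses are not given: they have to be found in the camera images.
- dock: two aluminium rails (14 mm high, 73 mm apart inside, splayed at the mouth) and a black rubber back stop, fixed to the bench. Origin on the bench midway between the rails, where the carrier's origin lies when it is fully home against the stop. x points into the station (push direction), z up. Rails run from x = -175 to +90 mm.
- dock_head: white box, grey front, 118x104x118 mm, fixed over the inner rail ends; same frame as dock; front face at x=-12 mm. A hidden catch inside drops behind the carrier's strike at home: then about 9 mm play, holds a firm tug (10 to 25 N). At some starts it sits tipped back: the carrier slides free (2 to 6 N friction). Drawing the carrier 80 mm or more out from home resets it.
- carrier: loose grey carrier, base 218x70x10 mm flat on the bench between the rails, about 0.45 kg. Origin on its underside, axes as the dock's: its x in the dock frame is 0 fully home, about -84 to -104 mm at the start. The base spans x = -132 to +86 mm; a steel strike 14 mm high stands near the inner end.
- carrier_handle (a point): middle of the top edge of the blue upright handle plate at the carrier's outer end (carrier x = -128 mm): 8 mm thick (x), 60 mm wide (y), its top 75 mm above the bench. Its outer face can be pushed; a free gap of 51 mm between its inner face and the jar lets a finger hook behind it to pull. It may be gripped too.
- carrier_nest (a point): centre of the floor of the black nest ring (outer diameter 66 mm, 6 mm high) on the carrier, at x = -45 mm, 10 mm above the bench
- jar_mid (a point): middle, half-way up, of the loose sample jar with a blue lid, 56 mm diameter, 73 mm high, 0.15 kg, standing in the nest (2 mm play); z is its upright axis; its top is 83 mm above the bench
- tin_a: loose metal moisture tin, 60 mm diameter, 26 mm high, a bystander; origin at its underside
- tin_b: second loose moisture tin, the same size, a bystander; origin at its underside
Mind the look-alikes: they are no part of the job. Leave any yellow look-alike of the part that bears jar_mid alone. Of the things that look like the dock_head, the larger one is meant.

How it is judged:
By the outcome, as a careful person would: the job done as asked, in the order asked, and still so for the second after the job is handed in, with the robot touching nothing.
It also fails if it takes over 54 s, if anything falls off the work surface, if the arm or the gripper's body presses on something with over 40 N, if the wrist force passes 120 N, or if a joint passes its speed limit or range.

ROBOT

A 6-joint arm with a two-finger parallel gripper is mounted at the origin on a cart in front of the work surface, level with it; the furniture and walls round the work are solid. World frame = base frame: x ahead of the robot, y to its left, z up, the work surface at z = 0. Lengths are in m, angles in rad, forces in N, time in s.
With the tool pointing down it reaches from about 0.275 to 0.775 m from the base axis. Payload 14.6 kg.
Tool frame: the origin (TCP) lies on the centre line of the jaws, within the pads' length; the fingertips stand 22 mm ahead of it and the grasp point (between the pads) lies 3 mm ahead of it; z points along the fingers, y is the direction in which the jaws open and shut (so a half turn about z gives the same grasp; the last joint's range is limited). The gripper opens to 85 mm and grips with 20 to 120 N. Pads are 22 mm wide; open, the fingers measure 114 mm over their backs; the gripper's body (76 mm by 85 mm) begins 54 mm behind the grasp point. The pads swing forward as they close: fully open they stand 13 mm farther back than shut.
Start: joints at [1.069, 0.263, -0.048, 1.259, 0, 1.415], TCP at [0.178, 0.494, 0.253] pointing down, gripper open.
Joint ranges: [-2.65, 2.65], [-0.89, 1.7], [-1.18, 1.37], [-2.13, 2.11], [-1.35, 1.29], [-3.14, 3.14]. Speed limits (rad/s): [1.89, 1.89, 2.57, 2.79, 3.14, 3.14].

INTERFACE

Orientations are given as a rotation vector (axis times angle).
In Python, from workcell import arm gives the robot as it stands.
- The arm moves only by the tool jog_arm, never from a script. Its argument "commands" is a list of rows, each an object of numbers: "dx", "dy", "dz": the shift along the world's x, y, z in mm; "spin": the turn about the world's z in degrees. A call has 1 to 20 rows; each row is the pose to reach, as a shift and turn from the pose commanded when the call began; what a row does not reach only later rows make up. A row lasts 1/12 s, in which the tool goes at most 41.7 mm and 7.16 degrees, less where a joint would pass 70% of its speed; a pose out of reach is approached as far as the arm can. A call with a gripper value outside its range is refused whole. "fingers" is the opening in per cent of the stroke, from 0 (shut) to 100 (fully open), set as the call begins (left out, the last holds). The fingers move at their own pace and stop on an object; "newtons" is the grip in N (left out, the last holds). Time passes only in rows, so rows that repeat a pose let the fingers close. It gives the time, the measured TCP pose, the force and the opening at its end, in the units of the state.
- arm.get_state(): the state, without advancing time (a new reading comes with each control period).
- arm.grab_frame(name): name is "scene" or "top" or "wrist"; returns a dict with "color" (384x512x3 uint8, red, green, blue), "fovy" (degrees; the focal length in pixels is half the picture's height over the tangent of half this angle, whatever the lens; pixels are square), "cx", "cy" (the principal point, pixels), "dist" ([k1, k2, p1, p2, k3] as OpenCV has them; the pictures are not rectified), "cam_to_world" (4x4, takes a point from camera to world coordinates). Camera axes: x right, y up, looking along -z (the intrinsics and any distortion apply to the point x, -y, -z); pixel columns grow to the right and rows downward; lengths in m; the calibration is good to about 2 mm. A picture is of the moment at which its call begins. There is no depth.
- arm.job_done(): hands the job in, once; it reports no verdict.
The state is a dict: "time_s": time; "joint_positions": joint angles; "qd": joint speeds; "joint_efforts": joint torques, N m; "eef_pos": TCP position; "tool_rot": TCP orientation; "wrist_force": force on the tool from outside, world axes, zero at the start; "wrist_torque": the same for the moment, N m; "opening": opening from 0.0 (shut) to 1.0 (fully open).
Only numpy, scipy, OpenCV 4.12 (cv2) and the standard library are available. Lean on these libraries where they do the work, as an engineer would, in place of code of your own. Each camera call takes 0.05 s, during which the arm holds its last target. There are 200 camera calls.

## Working session

There is one attempt and no reset: what is moved stays moved. The work goes in short steps, Python scripts to look and compute and a tool call to move; the robot and the scene stay as the last step left them, time stands still between calls to the robot, and variables do not carry over. Pictures are saved under pics/ and viewed, about 8 in all and at most 12, crops included, and the job is handed in when it is done.

Besides the shell and the picture viewer there is one more tool, called after "Call:" in YAML: its name, and indented under it one key for each argument. jog_arm: Moves the arm, as the interface text tells. Its arguments: {"type":"object","properties":{"commands":{"type":"array"},"fingers":{"type":"number"},"newtons":{"type":"number"}},"required":["commands"]}

```bash
mkdir -p pics
cat > h.py <<'E'
import numpy as np, cv2, pickle
from workcell import arm
def grab(n,out):
    f=arm.grab_frame(n); cv2.imwrite(f'pics/{out}.png',f['color'][:,:,::-1]); pickle.dump(f,open(f'pics/{out}.pkl','wb')); return f
def load(out): return pickle.load(open(f'pics/{out}.pkl','rb'))
def K(f):
    h=f['color'].shape[0]; F=h/2/np.tan(np.radians(f['fovy'])/2)
    return np.array([[F,0,f['cx']],[0,F,f['cy']],[0,0,1.]])
def px2w(f,pts,z):
    p=cv2.undistortPoints(np.array(pts,float).reshape(-1,1,2),K(f),np.array(f['dist'],float)).reshape(-1,2)
    M=np.array(f['cam_to_world']); d=np.c_[p[:,0],-p[:,1],-np.ones(len(p))]@M[:3,:3].T; o=M[:3,3]
    return o+d*((np.broadcast_to(z,len(p))-o[2])/d[:,2])[:,None]
def w2px(f,P):
    M=np.array(f['cam_to_world']); c=(np.atleast_2d(P)-M[:3,3])@M[:3,:3]
    return cv2.projectPoints(c*[1,-1,-1],np.zeros(3),np.zeros(3),K(f),np.array(f['dist'],float))[0].reshape(-1,2)
E
python3 - <<'E'
from h import *
a=grab('scene','s0');b=grab('top','t0')
for f in(a,b):print(f['fovy'],f['cx'],f['cy'],f['dist'],np.round(f['cam_to_world'],3).tolist())
print(arm.get_state())
cv2.imwrite('pics/both.png',np.vstack([cv2.resize(a['color'][:,:,::-1],(400,300)),cv2.resize(b['color'][:,:,::-1],(400,300))]))
E
```

```text
48.28773133923007 260.19576121125976 187.66704495382263 [-0.0197758  0.         0.         0.         0.       ] [[0.913, 0.261, -0.314, 0.191], [-0.408, 0.61, -0.679, -0.75], [0.014, 0.748, 0.663, 0.855], [0.0, 0.0, 0.0, 1.0]]
57.49819480918021 255.29355489221913 192.00067429691353 [-0.10254193  0.          0.          0.          0.        ] [[0.02, 0.994, -0.108, 0.493], [-1.0, 0.021, 0.011, 0.055], [0.013, 0.108, 0.994, 0.918], [0.0, 0.0, 0.0, 1.0]]
{'time_s': 0.1, 'joint_positions': array([ 1.06871231e+00,  2.63518665e-01, -4.88452689e-02,  1.25943308e+00,
        1.95104835e-05,  1.41548998e+00]), 'qd': array([ 0.00244923,  0.00133493,  0.00257462,  0.00073574, -0.00077644,
       -0.00090754]), 'joint_efforts': array([ 6.87442487e-03, -6.38576818e+01,  3.85064471e+01,  9.95933980e-03,
        1.21176942e-05, -4.98337158e-05]), 'eef_pos': array([0.17832611, 0.49354979, 0.25286095]), 'tool_rot': array([-5.41932870e-01, -3.09415019e+00,  1.47767707e-03]), 'wrist_force': array([-0.13092016, -0.39267821, -0.37260463]), 'wrist_torque': array([ 0.00530158,  0.00575278, -0.00255105]), 'opening': 0.9983597359014087}
```

View pics/s0.png

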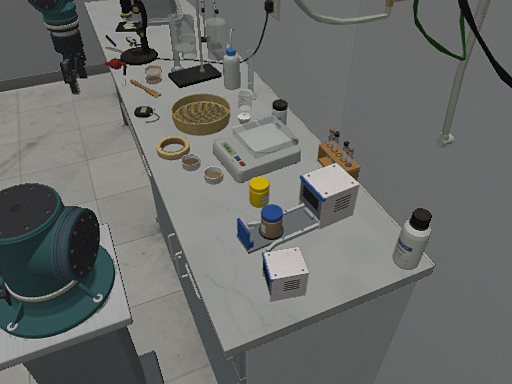

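View pics/t0.png

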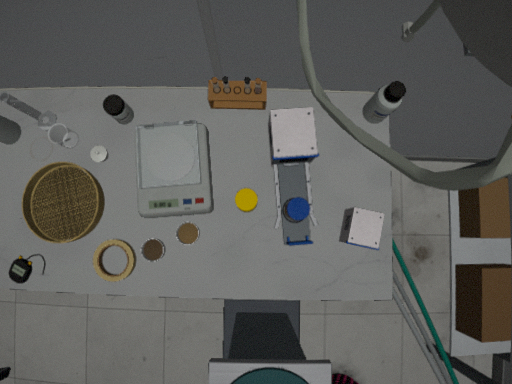

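Top view: carrier handle is at about (298,240), blue-lidded jar at (296,209), large head at (294,134) and small head (look-alike) at (362,228). The yellow jar (look-alike) is at (246,200) and the tins are at (188,233) and (153,250). The meant ones are the large head and the blue-lidded jar on the carrier. I'll confirm with an enlarged crop.

Run:
```python
from h import *
b=load('t0');im=b['color'][95:255,225:395,::-1]
cv2.imwrite('pics/c1.png',cv2.resize(im,None,fx=4,fy=3.75*4/3.75,interpolation=cv2.INTER_CUBIC)[:600])
hsv=cv2.cvtColor(b['color'],cv2.COLOR_RGB2HSV)
m=((hsv[...,0]>100)&(hsv[...,0]<125)&(hsv[...,1]>130)&(hsv[...,2]>50)).astype(np.uint8)
n,l,s,c=cv2.connectedComponentsWithStats(m)
for i in range(1,n):
    if s[i,4]>8: print(s[i],c[i].round(1), px2w(b,[c[i]],.08)[0].round(4))
print(px2w(b,[(188,233),(153,250),(246,200)],[.026,.026,.08]).round(3))
```

```text
[273 154  46   6  85] [295.2 157.2] [ 0.6718 -0.0494  0.08  ]
[287 197  22  24 405] [297.8 208.3] [ 0.5468 -0.0564  0.08  ]
[184 200   7   3  20] [187. 201.] [0.5587 0.2102 0.08  ]
[287 236  26   9  88] [299.2 241.6] [ 0.4673 -0.0607  0.08  ]
[346 241  10   4  13] [349.6 242.8] [ 0.4661 -0.1826  0.08  ]
[[0.482 0.215 0.026]
 [0.436 0.303 0.026]
 [0.564 0.068 0.08 ]]
```

View pics/c1.png

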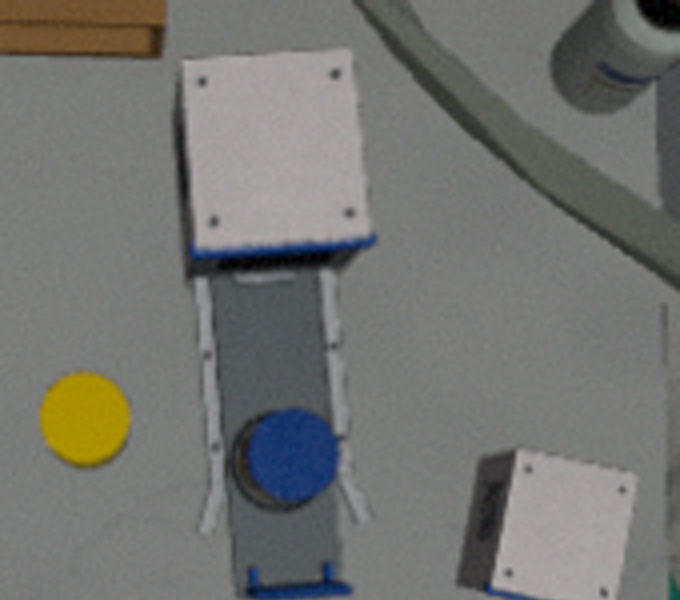

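The large white head covers the inner rail ends and the blue-lidded jar stands on the carrier (crop (290,455)). The handle is at (298,588). The small head and the yellow jar stand apart.

Run:
```python
from h import *
b=load('t0')
g=lambda L:[(225+u/4,95+v/4) for u,v in L]
P=px2w(b,g([(203,280),(217,490),(327,275),(343,440)]),.014); print(P.round(4))
for i in(0,2):
    d=P[i]-P[i+1]; print('rail yaw',np.degrees(np.arctan2(d[1],d[0])))
H=px2w(b,g([(182,60),(350,50),(372,240),(192,252)]),.118); print(H.round(4))
for i,j in((3,0),(2,1)):
    d=H[i]-H[j];d=-d;print('head',np.degrees(np.arctan2(d[1],d[0])),np.hypot(*d[:2]))
print('w',np.hypot(*(H[0]-H[1])[:2]),np.hypot(*(H[2]-H[3])[:2]),'jar',px2w(b,[(297.8,208.3)],.083))
# handle top ends: outer lower line
print(px2w(b,g([(250,590),(350,588)]),.075))
# edge direction
hsv=cv2.cvtColor(b['color'],cv2.COLOR_RGB2HSV)
m=((hsv[...,0]>100)&(hsv[...,0]<125)&(hsv[...,1]>110)&(hsv[...,2]>50))
v,u=np.nonzero(m[234:250,280:320]);print(list(zip(u+280,v+234))[:0])
for r in range(234,248): print(r,''.join('#' if x else '.' for x in m[r,280:320]))
```

```text
[[ 0.6637 -0.0065  0.014 ]
 [ 0.5264 -0.0174  0.014 ]
 [ 0.6691 -0.0883  0.014 ]
 [ 0.5604 -0.0991  0.014 ]]
rail yaw 4.555087519978578
rail yaw 5.699735938377635
[[ 0.7767  0.0147  0.118 ]
 [ 0.7859 -0.0857  0.118 ]
 [ 0.6703 -0.0982  0.118 ]
 [ 0.6605  0.0073  0.118 ]]
head 3.666954085925474 0.11642074545088327
head 6.205722830273729 0.11629886006356416
w 0.10080121164080304 0.10595733179326226 jar [[ 0.54667691 -0.0561064   0.083     ]]
[[ 0.46461645 -0.03315964  0.075     ]
 [ 0.46676657 -0.093431    0.075     ]]
[]
234 ........................................
235 ........................................
236 ..........................##............
237 .......##.................##............
238 .......###................###...........
239 .......###................##............
240 .......###................###...........
241 ........##.........#############........
242 .........########################.......
243 ........########################........
244 ........#############...................
245 ........................................
246 ........................................
247 ........................................
```

Call:
jog_arm:
  commands:
    - {"dx": 288, "dy": -557, "dz": -50, "spin": -65}
    - {"dx": 288, "dy": -557, "dz": -50, "spin": -65}
    - {"dx": 288, "dy": -557, "dz": -50, "spin": -65}
    - {"dx": 288, "dy": -557, "dz": -50, "spin": -65}
    - {"dx": 288, "dy": -557, "dz": -50, "spin": -65}
    - {"dx": 288, "dy": -557, "dz": -50, "spin": -65}
    - {"dx": 288, "dy": -557, "dz": -50, "spin": -65}
    - {"dx": 288, "dy": -557, "dz": -50, "spin": -65}
    - {"dx": 288, "dy": -557, "dz": -50, "spin": -65}
    - {"dx": 288, "dy": -557, "dz": -50, "spin": -65}
    - {"dx": 288, "dy": -557, "dz": -50, "spin": -65}
    - {"dx": 288, "dy": -557, "dz": -50, "spin": -65}
    - {"dx": 288, "dy": -557, "dz": -50, "spin": -65}
    - {"dx": 288, "dy": -557, "dz": -50, "spin": -65}
    - {"dx": 288, "dy": -557, "dz": -50, "spin": -65}
    - {"dx": 288, "dy": -557, "dz": -50, "spin": -65}
    - {"dx": 288, "dy": -557, "dz": -50, "spin": -65}
    - {"dx": 288, "dy": -557, "dz": -50, "spin": -65}
    - {"dx": 288, "dy": -557, "dz": -50, "spin": -65}
  fingers: 55
  newtons: 60

```text
time_s: 1.68
eef_pos: [0.4658, -0.0623, 0.2033]
tool_rot: [-2.118, -2.319, 0.0]
wrist_force: [0.5, -0.7, -0.4]
opening: 0.55
```

Run:
```python
from h import *
s=arm.get_state();print(s['time_s'],s['eef_pos'],s['tool_rot'],s['wrist_force'],s['opening'])
f=grab('wrist','w1');t=grab('scene','s1')
for z in(.075,):print(w2px(f,[[.4657,-.063,z],[.5467,-.056,.083]]))
cv2.imwrite('pics/w1b.png',np.hstack([f['color'][:,:,::-1],cv2.resize(t['color'][150:300,200:370,::-1],(288,254)).repeat(1,0) if 0 else f['color'][:,:0,::-1]]))
```

```text
1.6833 [ 0.46584544 -0.06226728  0.20330095] [-2.11842476e+00 -2.31915272e+00  1.28249259e-04] [ 0.54392551 -0.65120406 -0.35144105] 0.5498899639004042
[[254.08221601 190.8940582 ]
 [342.36291851 193.64298764]]
```

View pics/w1.png

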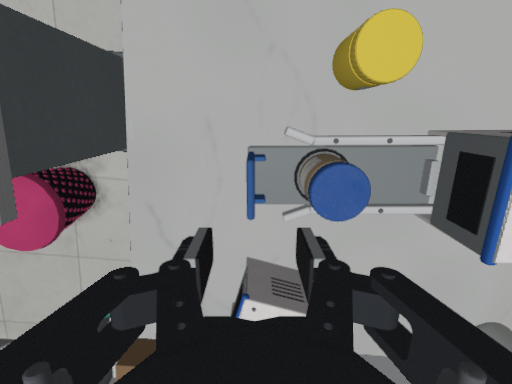

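The wrist view shows the handle edge-on at (251,152–219), between the fingers' columns. The jar lid is at (338,192) and the rails at v≈140 and 210.

Run:
```python
from h import *
f=load('w1');print(np.round(f['cam_to_world'],3)[:3,3])
hsv=cv2.cvtColor(f['color'],cv2.COLOR_RGB2HSV)
m=((hsv[...,0]>100)&(hsv[...,0]<125)&(hsv[...,1]>110)&(hsv[...,2]>40))
for r in range(148,224,4): 
    u=np.nonzero(m[r,235:275])[0]+235; print(r,u.min() if len(u) else 0,u.max() if len(u) else 0)
print(px2w(f,[(251.5,152),(251.5,219),(251,185.5)],.075).round(4), px2w(f,[(338,192)],.083).round(4))
g=cv2.cvtColor(f['color'],cv2.COLOR_RGB2GRAY)
P=px2w(f,[(320,140.5),(435,140.5),(345,210),(432,210)],.014);print(P.round(4))
for r in(330,380,425):print(r,g[130:150,r],g[198:218,r])
```

```text
[0.46  0.006 0.324]
148 0 0
152 249 252
156 248 264
160 247 264
164 247 253
168 247 253
172 247 253
176 247 253
180 247 253
184 247 253
188 247 253
192 247 253
196 247 263
200 247 264
204 247 253
208 247 253
212 247 253
216 248 253
220 0 0
[[ 0.46   -0.0265  0.075 ]
 [ 0.4658 -0.0917  0.075 ]
 [ 0.4623 -0.058   0.075 ]] [[ 0.5424 -0.0548  0.083 ]]
[[ 0.5355 -0.0148  0.014 ]
 [ 0.6632 -0.0034  0.014 ]
 [ 0.5784 -0.0938  0.014 ]
 [ 0.6819 -0.0843  0.014 ]]
330 [170 169 170 169 170 137 136 166 183 185 183 181 180 179 168 124  96 116
 126  89] [84 85 85 84 83 80 82 83 81 83 83 83 83 82 83 82 84 85 85 83]
380 [168 168 168 168 168 127 151 179 187 187 184 181 182 179 164 115 102 119
 124 125] [124 124 123 124 124 111  93  88 130 168 145  83  89  90 107 144 164 166
 166 167]
425 [167 167 167 167 167 105 160 183 186 185 184 183 182 177 151  86 102 121
 123 123] [122 121 123 122 123 103  84  89 133 172 183 184 182 181 181 161 117 102
 102 108]
```

Call:
jog_arm:
  commands:
    - {"dx": -2, "dy": 2, "dz": -30}
    - {"dx": -2, "dy": 2, "dz": -60}
    - {"dx": -2, "dy": 2, "dz": -85}
    - {"dx": -2, "dy": 2, "dz": -105}
    - {"dx": -2, "dy": 2, "dz": -120}
    - {"dx": -2, "dy": 2, "dz": -135}
    - {"dx": -2, "dy": 2, "dz": -148}
    - {"dx": -2, "dy": 2, "dz": -148}
    - {"dx": -2, "dy": 2, "dz": -148}

```text
invalid input at $.commands[0]: expected keys dx, dy, dz, spin
```

Call:
jog_arm:
  commands:
    - {"dx": 0}
    - {"dx": 0}
    - {"dx": 0}
    - {"dx": 0}
    - {"dx": 0}
    - {"dx": 0}
    - {"dx": 0}
    - {"dx": 0}
  fingers: 0
  newtons: 50

```text
invalid input at $.commands[0]: expected keys dx, dy, dz, spin
```

Call:
jog_arm:
  commands:
    - {"dx": -2, "dy": 2, "dz": -30, "spin": 0}
    - {"dx": -2, "dy": 2, "dz": -60, "spin": 0}
    - {"dx": -2, "dy": 2, "dz": -85, "spin": 0}
    - {"dx": -2, "dy": 2, "dz": -105, "spin": 0}
    - {"dx": -2, "dy": 2, "dz": -120, "spin": 0}
    - {"dx": -2, "dy": 2, "dz": -135, "spin": 0}
    - {"dx": -2, "dy": 2, "dz": -148, "spin": 0}
    - {"dx": -2, "dy": 2, "dz": -148, "spin": 0}
    - {"dx": -2, "dy": 2, "dz": -148, "spin": 0}

```text
time_s: 2.53
eef_pos: [0.4639, -0.0603, 0.0551]
tool_rot: [-2.118, -2.32, 0.0]
wrist_force: [0.5, 0.6, 1.1]
opening: 0.552
```

Call:
jog_arm:
  commands:
    - {"dx": 0, "dy": 0, "dz": 0, "spin": 0}
    - {"dx": 0, "dy": 0, "dz": 0, "spin": 0}
    - {"dx": 0, "dy": 0, "dz": 0, "spin": 0}
    - {"dx": 0, "dy": 0, "dz": 0, "spin": 0}
    - {"dx": 0, "dy": 0, "dz": 0, "spin": 0}
    - {"dx": 0, "dy": 0, "dz": 0, "spin": 0}
    - {"dx": 0, "dy": 0, "dz": 0, "spin": 0}
    - {"dx": 0, "dy": 0, "dz": 0, "spin": 0}
  fingers: 0
  newtons: 50

```text
time_s: 3.2
eef_pos: [0.4642, -0.0611, 0.0557]
tool_rot: [-2.119, -2.319, -0.0]
wrist_force: [-4.5, 2.2, 8.0]
opening: 0.091
```

Run:
```python
from h import *
t=grab('top','t2');w=grab('wrist','w2')
cv2.imwrite('pics/c2.png',np.hstack([cv2.resize(t['color'][95:255,235:355,::-1],(360,480)),cv2.resize(w['color'][:,:,::-1],(440,330)).copy() if 0 else cv2.copyMakeBorder(cv2.resize(w['color'][:,:,::-1],(440,330)),0,150,0,0,cv2.BORDER_CONSTANT)]))
```

```text
(no output)
```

View pics/c2.png

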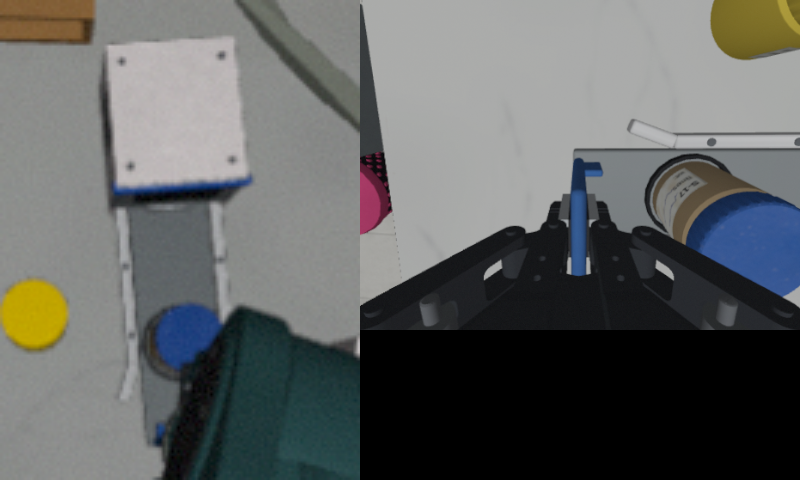

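The handle is held between the pads (opening 7.7 mm) and the jar is in its nest. Now I push along the rails at a heading of about 5.2°.

Call:
jog_arm:
  commands:
    - {"dx": 2, "dy": 0.2, "dz": 0, "spin": 0}
    - {"dx": 5, "dy": 0.5, "dz": 0, "spin": 0}
    - {"dx": 9, "dy": 0.8, "dz": 0, "spin": 0}
    - {"dx": 14, "dy": 1.3, "dz": 0, "spin": 0}
    - {"dx": 19, "dy": 1.7, "dz": 0, "spin": 0}
    - {"dx": 24, "dy": 2.2, "dz": 0, "spin": 0}
    - {"dx": 29, "dy": 2.6, "dz": 0, "spin": 0}
    - {"dx": 34, "dy": 3.1, "dz": 0, "spin": 0}
    - {"dx": 39, "dy": 3.5, "dz": 0, "spin": 0}
    - {"dx": 44, "dy": 4, "dz": 0, "spin": 0}
    - {"dx": 49, "dy": 4.5, "dz": 0, "spin": 0}
    - {"dx": 54, "dy": 4.9, "dz": 0, "spin": 0}
    - {"dx": 58, "dy": 5.3, "dz": 0, "spin": 0}
    - {"dx": 62, "dy": 5.6, "dz": 0, "spin": 0}
    - {"dx": 65, "dy": 5.9, "dz": 0, "spin": 0}
    - {"dx": 68, "dy": 6.2, "dz": 0, "spin": 0}
    - {"dx": 70, "dy": 6.4, "dz": 0, "spin": 0}
    - {"dx": 70, "dy": 6.4, "dz": 0, "spin": 0}

```text
time_s: 4.8
eef_pos: [0.5335, -0.0548, 0.0557]
tool_rot: [-2.119, -2.318, 0.002]
wrist_force: [-8.5, -0.9, 10.5]
opening: 0.087
```

Call:
jog_arm:
  commands:
    - {"dx": 2, "dy": 0.2, "dz": 0, "spin": 0}
    - {"dx": 4, "dy": 0.4, "dz": 0, "spin": 0}
    - {"dx": 6, "dy": 0.5, "dz": 0, "spin": 0}
    - {"dx": 8, "dy": 0.7, "dz": 0, "spin": 0}
    - {"dx": 10, "dy": 0.9, "dz": 0, "spin": 0}
    - {"dx": 12, "dy": 1.1, "dz": 0, "spin": 0}
    - {"dx": 12, "dy": 1.1, "dz": 0, "spin": 0}

```text
time_s: 5.38
eef_pos: [0.5455, -0.0537, 0.0557]
tool_rot: [-2.119, -2.318, 0.002]
wrist_force: [-9.4, -0.4, 10.5]
opening: 0.09
```

Call:
jog_arm:
  commands:
    - {"dx": 1, "dy": 0.1, "dz": 0, "spin": 0}
    - {"dx": 2, "dy": 0.2, "dz": 0, "spin": 0}
    - {"dx": 3, "dy": 0.3, "dz": 0, "spin": 0}
    - {"dx": 4, "dy": 0.4, "dz": 0, "spin": 0}
    - {"dx": 4, "dy": 0.4, "dz": 0, "spin": 0}

```text
time_s: 5.8
eef_pos: [0.5488, -0.0533, 0.0557]
tool_rot: [-2.119, -2.317, 0.004]
wrist_force: [-13.1, -2.4, 15.1]
opening: 0.087
```

Call:
jog_arm:
  commands:
    - {"dx": 1, "dy": 0.1, "dz": 0, "spin": 0}
    - {"dx": 2, "dy": 0.2, "dz": 0, "spin": 0}
    - {"dx": 3, "dy": 0.3, "dz": 0, "spin": 0}
    - {"dx": 3, "dy": 0.3, "dz": 0, "spin": 0}
    - {"dx": 3, "dy": 0.3, "dz": 0, "spin": 0}

```text
time_s: 6.22
eef_pos: [0.5488, -0.0533, 0.0557]
tool_rot: [-2.118, -2.314, 0.01]
wrist_force: [-32.8, -5.9, 30.5]
opening: 0.089
```

Firm stop at TCP x=0.549, where home was predicted. Now the tug outwards, taking up the play first.

Call:
jog_arm:
  commands:
    - {"dx": -2, "dy": -0.2, "dz": 0, "spin": 0}
    - {"dx": -4, "dy": -0.4, "dz": 0, "spin": 0}
    - {"dx": -6, "dy": -0.5, "dz": 0, "spin": 0}
    - {"dx": -8, "dy": -0.7, "dz": 0, "spin": 0}
    - {"dx": -10, "dy": -0.9, "dz": 0, "spin": 0}
    - {"dx": -12, "dy": -1.1, "dz": 0, "spin": 0}
    - {"dx": -12, "dy": -1.1, "dz": 0, "spin": 0}

```text
time_s: 6.8
eef_pos: [0.5421, -0.0543, 0.0557]
tool_rot: [2.119, 2.318, 0.001]
wrist_force: [3.8, -0.0, 5.2]
opening: 0.089
```

Call:
jog_arm:
  commands:
    - {"dx": -1, "dy": -0.1, "dz": 0, "spin": 0}
    - {"dx": -2, "dy": -0.2, "dz": 0, "spin": 0}
    - {"dx": -3, "dy": -0.3, "dz": 0, "spin": 0}
    - {"dx": -4, "dy": -0.4, "dz": 0, "spin": 0}
    - {"dx": -4, "dy": -0.4, "dz": 0, "spin": 0}

```text
time_s: 7.22
eef_pos: [0.5383, -0.0547, 0.0557]
tool_rot: [2.119, 2.318, 0.002]
wrist_force: [6.0, -0.0, 5.9]
opening: 0.087
```

Call:
jog_arm:
  commands:
    - {"dx": -1, "dy": -0.1, "dz": 0, "spin": 0}
    - {"dx": -2, "dy": -0.2, "dz": 0, "spin": 0}
    - {"dx": -3, "dy": -0.3, "dz": 0, "spin": 0}
    - {"dx": -4, "dy": -0.4, "dz": 0, "spin": 0}
    - {"dx": -5, "dy": -0.5, "dz": 0, "spin": 0}
    - {"dx": -5, "dy": -0.5, "dz": 0, "spin": 0}

```text
time_s: 7.72
eef_pos: [0.5334, -0.0552, 0.0557]
tool_rot: [2.119, 2.318, 0.002]
wrist_force: [5.5, 0.7, 5.2]
opening: 0.086
```

It slid 15 mm at about 5 N, so the catch did not hold. I'll draw it out to about 88 mm from home.

Call:
jog_arm:
  commands:
    - {"dx": -2, "dy": -0.2, "dz": 0, "spin": 0}
    - {"dx": -5, "dy": -0.5, "dz": 0, "spin": 0}
    - {"dx": -9, "dy": -0.8, "dz": 0, "spin": 0}
    - {"dx": -14, "dy": -1.3, "dz": 0, "spin": 0}
    - {"dx": -19, "dy": -1.7, "dz": 0, "spin": 0}
    - {"dx": -24, "dy": -2.2, "dz": 0, "spin": 0}
    - {"dx": -29, "dy": -2.6, "dz": 0, "spin": 0}
    - {"dx": -34, "dy": -3.1, "dz": 0, "spin": 0}
    - {"dx": -39, "dy": -3.5, "dz": 0, "spin": 0}
    - {"dx": -44, "dy": -4, "dz": 0, "spin": 0}
    - {"dx": -49, "dy": -4.5, "dz": 0, "spin": 0}
    - {"dx": -54, "dy": -4.9, "dz": 0, "spin": 0}
    - {"dx": -59, "dy": -5.4, "dz": 0, "spin": 0}
    - {"dx": -63, "dy": -5.7, "dz": 0, "spin": 0}
    - {"dx": -67, "dy": -6.1, "dz": 0, "spin": 0}
    - {"dx": -70, "dy": -6.4, "dz": 0, "spin": 0}
    - {"dx": -72, "dy": -6.5, "dz": 0, "spin": 0}
    - {"dx": -73, "dy": -6.6, "dz": 0, "spin": 0}
    - {"dx": -73, "dy": -6.6, "dz": 0, "spin": 0}

```text
time_s: 9.3
eef_pos: [0.4602, -0.0619, 0.0557]
tool_rot: [2.119, 2.317, 0.001]
wrist_force: [4.2, 0.6, 6.1]
opening: 0.084
```

Run:
```python
from h import *
t=grab('top','t3')
hsv=cv2.cvtColor(t['color'],cv2.COLOR_RGB2HSV)
cv2.imwrite('pics/c3.png',cv2.resize(t['color'][95:255,225:355,::-1],(487,600)))
```

```text
(no output)
```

View pics/c3.png

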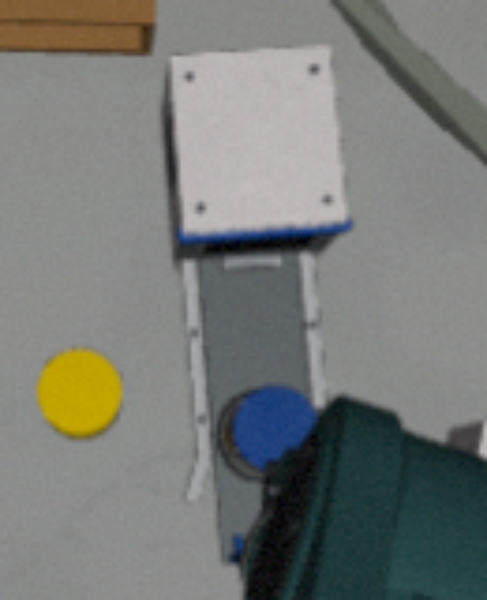

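The carrier is back out: the strike shows at (252,262) and the jar at (275,428) is still in its nest. I push home again.

Call:
jog_arm:
  commands:
    - {"dx": 2, "dy": 0.2, "dz": 0, "spin": 0}
    - {"dx": 5, "dy": 0.5, "dz": 0, "spin": 0}
    - {"dx": 9, "dy": 0.8, "dz": 0, "spin": 0}
    - {"dx": 14, "dy": 1.3, "dz": 0, "spin": 0}
    - {"dx": 19, "dy": 1.7, "dz": 0, "spin": 0}
    - {"dx": 24, "dy": 2.2, "dz": 0, "spin": 0}
    - {"dx": 29, "dy": 2.6, "dz": 0, "spin": 0}
    - {"dx": 34, "dy": 3.1, "dz": 0, "spin": 0}
    - {"dx": 39, "dy": 3.5, "dz": 0, "spin": 0}
    - {"dx": 44, "dy": 4, "dz": 0, "spin": 0}
    - {"dx": 49, "dy": 4.5, "dz": 0, "spin": 0}
    - {"dx": 54, "dy": 4.9, "dz": 0, "spin": 0}
    - {"dx": 59, "dy": 5.4, "dz": 0, "spin": 0}
    - {"dx": 64, "dy": 5.8, "dz": 0, "spin": 0}
    - {"dx": 69, "dy": 6.3, "dz": 0, "spin": 0}
    - {"dx": 74, "dy": 6.7, "dz": 0, "spin": 0}
    - {"dx": 78, "dy": 7.1, "dz": 0, "spin": 0}
    - {"dx": 81, "dy": 7.4, "dz": 0, "spin": 0}
    - {"dx": 83, "dy": 7.5, "dz": 0, "spin": 0}
    - {"dx": 84, "dy": 7.6, "dz": 0, "spin": 0}

```text
time_s: 11.02
eef_pos: [0.5405, -0.054, 0.0557]
tool_rot: [-2.118, -2.316, 0.007]
wrist_force: [-23.9, -2.5, 30.9]
opening: 0.086
```

Call:
jog_arm:
  commands:
    - {"dx": 1, "dy": 0.1, "dz": 0, "spin": 0}
    - {"dx": 2, "dy": 0.2, "dz": 0, "spin": 0}
    - {"dx": 3, "dy": 0.3, "dz": 0, "spin": 0}
    - {"dx": 4, "dy": 0.4, "dz": 0, "spin": 0}
    - {"dx": 5, "dy": 0.5, "dz": 0, "spin": 0}
    - {"dx": 6, "dy": 0.5, "dz": 0, "spin": 0}
    - {"dx": 7, "dy": 0.6, "dz": 0, "spin": 0}
    - {"dx": 7, "dy": 0.6, "dz": 0, "spin": 0}

```text
time_s: 11.68
eef_pos: [0.5476, -0.0534, 0.0557]
tool_rot: [-2.118, -2.316, 0.006]
wrist_force: [-19.3, -0.7, 27.2]
opening: 0.091
```

Call:
jog_arm:
  commands:
    - {"dx": 1, "dy": 0.1, "dz": 0, "spin": 0}
    - {"dx": 2, "dy": 0.2, "dz": 0, "spin": 0}
    - {"dx": 3, "dy": 0.3, "dz": 0, "spin": 0}
    - {"dx": 3, "dy": 0.3, "dz": 0, "spin": 0}

```text
time_s: 12.02
eef_pos: [0.5488, -0.0533, 0.0557]
tool_rot: [-2.117, -2.314, 0.01]
wrist_force: [-31.9, -4.5, 38.5]
opening: 0.086
```

Home again at 0.5488. Second tug.

Call:
jog_arm:
  commands:
    - {"dx": -2, "dy": -0.2, "dz": 0, "spin": 0}
    - {"dx": -4, "dy": -0.4, "dz": 0, "spin": 0}
    - {"dx": -6, "dy": -0.5, "dz": 0, "spin": 0}
    - {"dx": -8, "dy": -0.7, "dz": 0, "spin": 0}
    - {"dx": -10, "dy": -0.9, "dz": 0, "spin": 0}
    - {"dx": -12, "dy": -1.1, "dz": 0, "spin": 0}
    - {"dx": -14, "dy": -1.3, "dz": 0, "spin": 0}
    - {"dx": -15, "dy": -1.4, "dz": 0, "spin": 0}
    - {"dx": -15, "dy": -1.4, "dz": 0, "spin": 0}

```text
time_s: 12.77
eef_pos: [0.5392, -0.0547, 0.0557]
tool_rot: [2.119, 2.318, 0.001]
wrist_force: [5.1, 0.4, 4.6]
opening: 0.091
```

Call:
jog_arm:
  commands:
    - {"dx": -1, "dy": -0.1, "dz": 0, "spin": 0}
    - {"dx": -2, "dy": -0.2, "dz": 0, "spin": 0}
    - {"dx": -3, "dy": -0.3, "dz": 0, "spin": 0}
    - {"dx": -3, "dy": -0.3, "dz": 0, "spin": 0}

```text
time_s: 13.1
eef_pos: [0.5387, -0.0551, 0.0558]
tool_rot: [2.116, 2.316, 0.007]
wrist_force: [20.8, 2.5, -8.9]
opening: 0.084
```

Call:
jog_arm:
  commands:
    - {"dx": 0, "dy": 0, "dz": 0, "spin": 0}
    - {"dx": 0, "dy": 0, "dz": 0, "spin": 0}
    - {"dx": 0, "dy": 0, "dz": 0, "spin": 0}
    - {"dx": 0, "dy": 0, "dz": 0, "spin": 0}
    - {"dx": 0, "dy": 0, "dz": 0, "spin": 0}
    - {"dx": 0, "dy": 0, "dz": 0, "spin": 0}

```text
time_s: 13.6
eef_pos: [0.5387, -0.0551, 0.0558]
tool_rot: [2.116, 2.316, 0.006]
wrist_force: [21.1, 1.9, -8.1]
opening: 0.085
```

The tug is held at 21 N with no creep, 10 mm from the stop (about the stated play). I push back fully home and ease off.

Call:
jog_arm:
  commands:
    - {"dx": 2, "dy": 0.2, "dz": 0, "spin": 0}
    - {"dx": 4, "dy": 0.4, "dz": 0, "spin": 0}
    - {"dx": 6, "dy": 0.5, "dz": 0, "spin": 0}
    - {"dx": 8, "dy": 0.7, "dz": 0, "spin": 0}
    - {"dx": 10, "dy": 0.9, "dz": 0, "spin": 0}
    - {"dx": 12, "dy": 1.1, "dz": 0, "spin": 0}
    - {"dx": 14, "dy": 1.3, "dz": 0, "spin": 0}
    - {"dx": 16, "dy": 1.5, "dz": 0, "spin": 0}
    - {"dx": 16, "dy": 1.5, "dz": 0, "spin": 0}

```text
time_s: 14.35
eef_pos: [0.5487, -0.0534, 0.0557]
tool_rot: [-2.118, -2.316, 0.006]
wrist_force: [-19.5, -1.7, 27.5]
opening: 0.087
```

Call:
jog_arm:
  commands:
    - {"dx": -1, "dy": 0, "dz": 0, "spin": 0}
    - {"dx": -2, "dy": -0.1, "dz": 0, "spin": 0}
    - {"dx": -2, "dy": -0.1, "dz": 0, "spin": 0}

```text
time_s: 14.6
eef_pos: [0.5487, -0.0534, 0.0557]
tool_rot: [-2.12, -2.318, 0.001]
wrist_force: [-5.7, 0.9, 14.3]
opening: 0.091
```

Call:
jog_arm:
  commands:
    - {"dx": 0, "dy": 0, "dz": 0, "spin": 0}
    - {"dx": 0, "dy": 0, "dz": 0, "spin": 0}
    - {"dx": 0, "dy": 0, "dz": 0, "spin": 0}
    - {"dx": 0, "dy": 0, "dz": 0, "spin": 0}
    - {"dx": 0, "dy": 0, "dz": 0, "spin": 0}
    - {"dx": 0, "dy": 0, "dz": 0, "spin": 0}
    - {"dx": 0, "dy": 0, "dz": 0, "spin": 0}
  fingers: 52

```text
time_s: 15.18
eef_pos: [0.5494, -0.0534, 0.0552]
tool_rot: [-2.12, -2.319, 0.0]
wrist_force: [0.2, -0.4, 0.3]
opening: 0.519
```

Released with no force left. I rise, then move back for a clear view.

Call:
jog_arm:
  commands:
    - {"dx": 0, "dy": 0, "dz": 15, "spin": 0}
    - {"dx": 0, "dy": 0, "dz": 35, "spin": 0}
    - {"dx": 0, "dy": 0, "dz": 60, "spin": 0}
    - {"dx": 0, "dy": 0, "dz": 90, "spin": 0}
    - {"dx": 0, "dy": 0, "dz": 120, "spin": 0}
    - {"dx": 0, "dy": 0, "dz": 150, "spin": 0}
    - {"dx": -30, "dy": 10, "dz": 170, "spin": 0}
    - {"dx": -60, "dy": 40, "dz": 180, "spin": 0}
    - {"dx": -90, "dy": 80, "dz": 180, "spin": 0}
    - {"dx": -120, "dy": 115, "dz": 180, "spin": 0}
    - {"dx": -140, "dy": 150, "dz": 180, "spin": 0}
    - {"dx": -150, "dy": 185, "dz": 180, "spin": 0}
    - {"dx": -150, "dy": 220, "dz": 180, "spin": 0}
    - {"dx": -150, "dy": 220, "dz": 180, "spin": 0}
    - {"dx": -150, "dy": 220, "dz": 180, "spin": 0}

```text
time_s: 16.43
eef_pos: [0.3988, 0.1684, 0.2353]
tool_rot: [2.114, 2.323, 0.0]
wrist_force: [-0.4, -0.4, -0.1]
opening: 0.519
```

Run:
```python
from h import *
t=grab('top','t4');s=grab('scene','s4');g=arm.get_state();print(g['time_s'],g['eef_pos'],g['wrist_force'])
hsv=cv2.cvtColor(t['color'],cv2.COLOR_RGB2HSV)
m=((hsv[...,0]>100)&(hsv[...,0]<125)&(hsv[...,1]>110)&(hsv[...,2]>50)).astype(np.uint8)
n,l,st,c=cv2.connectedComponentsWithStats(m)
for i in range(1,n):
    if st[i,4]>30: print(st[i],c[i].round(1), px2w(t,[c[i]],.079)[0].round(4))
cv2.imwrite('pics/c4.png',np.hstack([cv2.resize(t['color'][95:265,130:340,::-1],(420,340)),cv2.resize(s['color'][145:265,170:370,::-1],(380,228)).repeat(1,0)[:340] if 0 else cv2.copyMakeBorder(cv2.resize(s['color'][145:265,170:370,::-1],(380,228)),0,112,0,0,cv2.BORDER_CONSTANT)]))
```

```text
16.5333 [0.39948571 0.1662852  0.23522032] [0.49003223 0.15503726 0.04503384]
[272 154  47   6  95] [295.  157.1] [ 0.6721 -0.049   0.079 ]
[284 161  23  24 409] [294.9 172.3] [ 0.6345 -0.049   0.079 ]
[285 202  24   8 103] [296.3 206.6] [ 0.5509 -0.053   0.079 ]
```

View pics/c4.png

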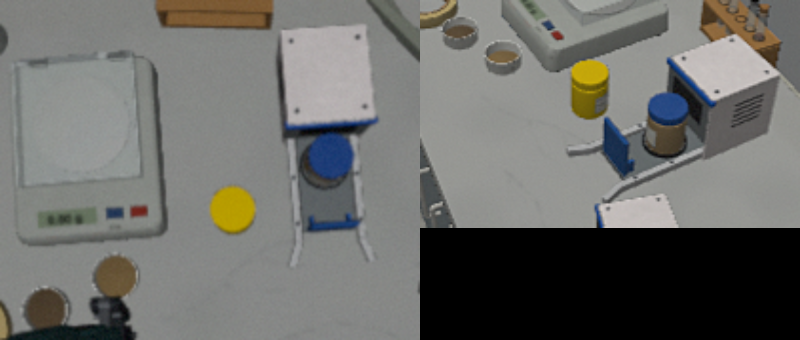

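The picture shows the carrier home, with the handle at crop (332,222). The jar at (328,155) stands upright in its nest, and the tins at (116,276) and (46,308) are in place. I hand in.

```bash
python3 -c "
from workcell import arm
print(arm.job_done())"
```

```text
the job is handed in; nothing more can be done
None
```

The carrier is fully home with the catch engaged, the jar is upright in its nest, and the job is handed in at about 16.5 s.

- **First attempt:** I gripped the blue handle and pushed the carrier to its stop, with the TCP at x = 0.5488 m. The tug slid free, moving 15 mm at about 5 N. I then drew it out about 88 mm to reset the catch.
- **Second attempt:** I pushed it home to the same 0.5488 m. Resistance near the end was about 24 N, which I took to be the catch. The tug was held at 21 N for 0.5 s without creeping, about 10 mm from the stop against the 9 mm play given.
- **Finish:** I pushed it back home to 0.5487 m, let go with no force left on the tool, and moved clear.
- **Last checks:** The pictures show the handle about 84 mm further in than at the start. The jar is 84 mm from the handle, against the 83 mm given. The tins and the yellow jar look unmoved; I judged those by eye and did not measure them again. No check failed.
- **Vertical load:** The upward force on the wrist reached about 38 N while pressing home.

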